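# Slide a glazed tile between two kiln posts

## Robot

A 6-joint arm with a two-finger parallel gripper is mounted at the origin on the work surface. World frame = base frame: x ahead of the robot, y to its left, z up, the work surface at z = 0. Lengths are in m, angles in rad, forces in N, time in s.
With the tool pointing down it reaches from about 0.35 to 0.85 m from the base axis. Payload 8.1 kg.
Tool frame: the origin (TCP) lies on the centre line of the jaws, within the pads' length; the fingertips stand 22 mm ahead of it and the grasp point (between the pads) lies 3 mm ahead of it (env.tcp_to_tips is the distance from the TCP to the fingertips, in m); z points along the fingers, y is the direction in which the jaws open and shut (so a half turn about z gives the same grasp; the last joint's range is limited). The gripper opens to 93 mm and grips with 3 to 60 N. Pads are 15 mm wide; open, the fingers measure 128 mm over their backs; the gripper's body (75 mm by 188 mm) begins 65 mm behind the grasp point.
Start: joints at [-1.409, 0.13, 1.488, -0, 1.523, -0.085], TCP at [0.147, -0.582, 0.241] pointing down, gripper open.
Joint ranges: [-2.96, 2.96], [-0.89, 2.26], [0.02, 2.5], [-1.34, 4.48], [0, 2.73], [-2.66, 2.66]. Speed limits (rad/s): [2.39, 2.39, 2.79, 3.14, 3.14, 3.14].

## Interface

Orientations are given as a 3x3 rotation matrix whose columns are the frame's x, y, z axes.
In Python, from station import env gives the robot as it stands.
- The arm moves only by the tool apply_moves, never from a script. Its argument "motion" is a list of rows, each a list of 2 entries, a list of its own where there are three numbers: the shift along the world's x, y, z in m, then the turn about the world's z in rad. A call has 1 to 20 rows; each row is the pose to reach, as a shift and turn from the pose commanded when the call began; what a row does not reach only later rows make up. A row lasts 1/8 s, in which the tool goes at most 62.5 mm and 10.7 degrees, less where a joint would pass 70% of its speed; a pose out of reach is approached as far as the arm can. A call with a gripper value outside its range is refused whole. "claw" is the closure, from 0 (fully open) to 1 (shut), set as the call begins (left out, the last holds). The fingers move at their own pace and stop on an object; "newtons" is the grip in N (left out, the last holds). Time passes only in rows, so rows that repeat a pose let the fingers close. It gives the time, the measured TCP pose, the force and the opening at its end, in the units of the state.
- env.state(): the state, without advancing time (a new reading comes with each control period).
- env.snapshot(name): name is "scene" or "top" or "wrist"; returns a dict with "img" (480x640x3 uint8, red, green, blue), "range_z" (480x640 float32, m along the optical axis (not along the pixel's ray), 0 where there is no reading), "K" (3x3 intrinsics, pixels), "R" (3x3) and "t" (3): a world point X has camera coordinates R X + t; the wrist camera has in their place "tool_from_camera" (4x4, takes a point from camera to tool coordinates, whose origin is the TCP and whose axes are the flange's). Camera axes: x right, y down, z forward; pixel columns grow to the right and rows downward; lengths in m; the calibration is good to about 2 mm. A picture is of the moment at which its call begins: read the wrist's pose just before it.
- env.finish_job(): hands the job in, once; it reports no verdict.
The state is a dict: "time_s": time; "joints": joint angles; "joint_velocities": joint speeds; "tau": joint torques, N m; "position": TCP position; "eef_rot": TCP orientation; "contact_force": force on the tool from outside, world axes, zero at the start; "moment": the same for the moment, N m; "width": finger opening in m.
Only numpy, scipy, OpenCV 4.12 (cv2) and the standard library are available. Lean on these libraries where they do the work, as an engineer would, in place of code of your own. Each camera call takes 0.05 s, during which the arm holds its last target. There are 200 camera calls.

## Task

Finish packing the kiln shelf: with the fingertips, push the green-glazed tile across the shelf, through the gap between the two middle kiln posts and on into the empty place behind them, so that it lies square to the gap, clear of the posts, midway between and in line with the two pieces already standing there, touching neither. Push it gently and only by its edges, never lifting or tipping it: the glaze on its face is unfired and smudges at a touch. The tile may brush the posts but must not be forced against them, and everything else stays where it stands.

Things in the scene. Friction and masses are not known exactly. Their poses are not given: they have to be found in the camera images.
- posts: the two middle kiln posts: upright cream-coloured cylinders 38 mm across, 50 mm tall, fixed on the shelf at y = +67.5 and -67.5 mm of this frame (the gap between them is 97 mm wide). The origin is midway between them on the shelf's top surface; x points through the gap to the back of the shelf, away from the robot; z up. The empty place is centred at x = +76 mm
- kiln_shelf: tan-brown flat kiln shelf, fixed on the bench, 360 mm (its x) by 460 mm (its y), 18 mm thick, its top 18 mm above the bench. Origin: centre of the underside; x points away from the robot, parallel to that of the middle posts. Another fixed post, also 38 mm across and 50 mm tall, stands near each corner, at x = +-155, y = +-205 mm
- tile: the tile to push: loose, square, 90 x 90 mm, 10 mm thick in all, about 150 g, pale salmon edges and green face, lying flat on the shelf in front of the posts. Origin: centre of its underside; x and y along its sides, z up. At the start its x points away from the robot, within 0.5 rad of that of the posts. Pushing it takes less than 3 N
- glaze: the unfired green glaze on the tile's face, fixed to it: a layer 82 x 82 mm, 1 mm thick, that leaves a bare rim 4 mm wide along each edge. Origin: centre of its underside, 9 mm above the tile's. It must not be touched; the tile's edges may be
- dish: cobalt-blue square dish, 74 x 74 mm, 26 mm high, loose, standing behind the posts, left or right of the empty place, its centre 106 mm to the side of the middle of the gap. Origin: centre of its underside
- bowl: honey-brown round bowl, 74 mm across, 40 mm high, loose, standing behind the posts on the other side of the empty place, its centre 106 mm to the side of the middle of the gap. Origin: centre of its underside
- cone_pack: bystander: grey bar 62 x 20 mm with three small upright cones, 45 mm high in all, loose, standing on the shelf near its right-hand edge, outside the posts; origin: centre of its underside, long side along x
- test_cup: bystander: small plum-coloured cup, 38 mm across, 42 mm high, loose, standing on the shelf near its left-hand edge, outside the posts; origin: centre of its underside
- jar_plum: bystander: plum jar with a white lid, 70 mm across, 95 mm high, loose on the bench to the right of the shelf; origin: centre of its underside
- jar_celadon: bystander: green jar with a white lid, 70 mm across, 95 mm high, loose on the bench to the right of the shelf; origin: centre of its underside
- needle_tool: bystander: needle tool with a wooden handle, about 160 mm long, 12 mm thick, lying loose on the bench to the left of the shelf, about along x; origin under its middle
Things that resemble listed ones, but are neither listed nor needed, are in the scene too. Leave any grey look-alike of the tile alone.

How it is judged:
By the outcome, as a careful person would: the job done as asked, in the order asked, and still so for the second after the job is handed in, with the robot touching nothing.
It also fails if it takes over 72 s, if anything falls off the work surface, if the arm or the gripper's body presses on something with over 40 N, if the wrist force passes 120 N, or if a joint passes its speed limit or range.

## Working session

There is one attempt and no reset: what is moved stays moved. The work goes in short steps, Python scripts to look and compute and a tool call to move; the robot and the scene stay as the last step left them, time stands still between calls to the robot, and variables do not carry over. Pictures are saved under pics/ and viewed, about 8 in all and at most 12, crops included, and the job is handed in when it is done.

Besides the shell and the picture viewer there is one more tool, called after "Request:" as name([rows], argument=value, ...), one row to a line, values as JSON. apply_moves: Moves the arm, as the interface text tells. Its arguments: {"type":"object","properties":{"motion":{"type":"array"},"claw":{"type":"number"},"newtons":{"type":"number"}},"required":["motion"]}

```bash
mkdir -p pics
cat > h.py <<'E'
from station import env
import numpy as np, cv2
def snap(n,f=None):
    s=env.snapshot(n)
    if f: cv2.imwrite('pics/'+f,s['img'][:,:,::-1])
    return s
def world(s,u,v,z):
    K,R,t=s['K'],s['R'],s['t']
    d=R.T@np.linalg.solve(K,[u,v,1.]); c=-R.T@t
    return c+d*(z-c[2])/d[2]
def pix(s,X):
    p=s['K']@(s['R']@np.array(X)+s['t']); return p[:2]/p[2]
E
python3 - <<'E'
from h import *
s=snap('top','top1.png'); np.savez('top1.npz',**s)
print(s['K'],s['R'],s['t']); print(env.state(), env.tcp_to_tips)
E
```

```text
[[552.43730479   0.         317.67891718]
 [  0.         552.43730479 238.55463281]
 [  0.           0.           1.        ]] [[-0.01856268 -0.99976974  0.01076563]
 [-0.98899901  0.01678014 -0.14696731]
 [ 0.14675282 -0.0133753  -0.98908276]] [-0.0263016   0.48945068  1.1716916 ]
{'time_s': 0.05, 'joints': array([-1.40939271e+00,  1.31117270e-01,  1.48924748e+00,  1.33314573e-05,
        1.52298951e+00, -8.54021304e-02]), 'joint_velocities': array([ 7.48377879e-04,  4.10571927e-05, -5.85594258e-04,  1.18988524e-04,
       -8.93765359e-04,  1.06217351e-03]), 'tau': array([ 1.10553821e-03, -5.61770475e+01, -4.93494737e+01,  7.70861283e-02,
        2.98691983e-02, -6.90889624e-05]), 'position': array([ 0.14652736, -0.58130671,  0.23963109]), 'eef_rot': array([[ 9.69697928e-01,  2.44306890e-01, -2.69952637e-04],
       [ 2.44306984e-01, -9.69696379e-01,  1.74084436e-03],
       [ 1.63528177e-04, -1.75404448e-03, -9.99998448e-01]]), 'contact_force': array([-0.03080259,  0.28563276,  0.11603116]), 'moment': array([ 0.00523937,  0.01242361, -0.00699997]), 'width': 0.09310362582072856} 0.022
```

View pics/top1.png

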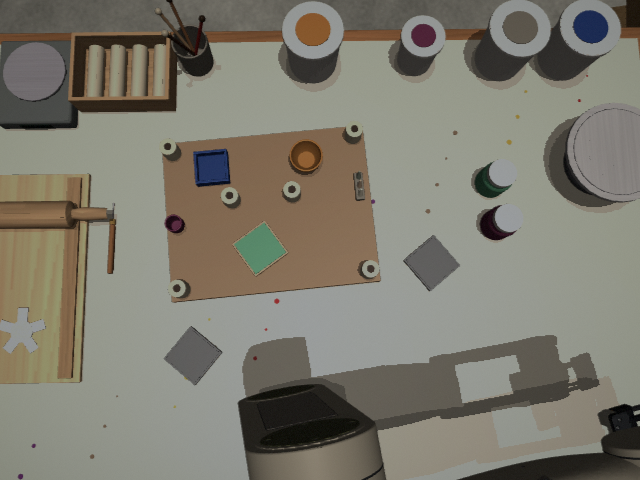

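The top view shows the tile at about (260,248), turned. The middle posts are at (230,196) and (292,190), the dish at (211,167) and the bowl at (305,156). I'll enlarge it for pixel positions.

Run:
```python
import numpy as np,cv2
im=np.load('top1.npz')['img'][120:305,155:390,::-1]
cv2.imwrite('pics/c1.png',cv2.resize(im,None,fx=3.2,fy=3.2,interpolation=cv2.INTER_CUBIC))
```

```text
(no output)
```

View pics/c1.png

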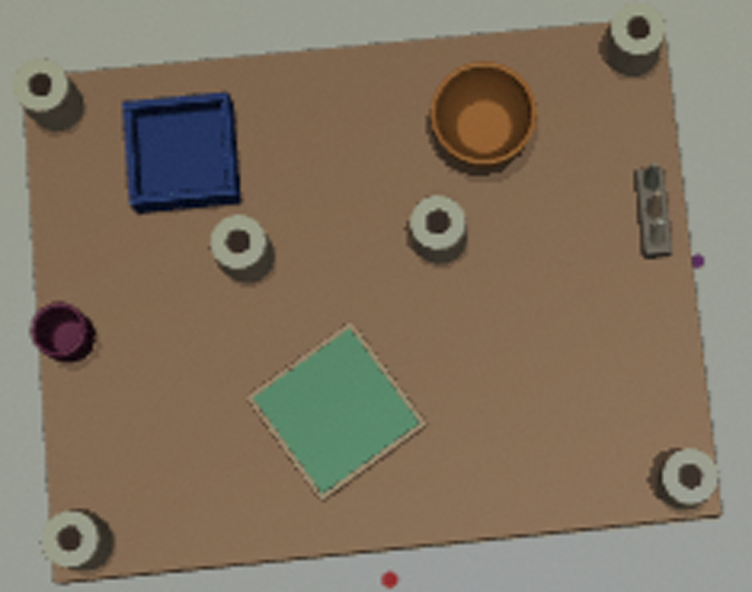

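The enlarged crop shows the post-top centres at (238,240) and (438,221), with corner posts at (41,84), (638,27), (690,475) and (70,539). The tile's corners are (349,325), (249,398), (322,499) and (425,424). I'll compute poses from these.

```bash
cat >> h.py <<'E'
def tile(s):
    im=s['img'].astype(int); hsv=cv2.cvtColor(s['img'],cv2.COLOR_RGB2HSV)
    m=cv2.inRange(hsv,(55,70,60),(85,255,255))
    n,l,st,c=cv2.connectedComponentsWithStats(m)
    A=[(st[i,4],i) for i in range(1,n) if 120<c[i][0]<400 and 100<c[i][1]<310]
    i=max(A)[1]
    cs=max(cv2.findContours((l==i).astype(np.uint8),0,1)[0],key=cv2.contourArea)[:,0,:]
    w=np.array([world(s,u,v,.028)[:2] for u,v in cs])
    r=cv2.minAreaRect((w*1000).astype(np.float32))
    return r, max(A)[0], c[i]
E
python3 - <<'E'
from h import *
s=dict(np.load('top1.npz'))
f=lambda u,v,z:world(s,u/3.2+155-.35,v/3.2+120-.35,z)[:2]*1000
P=[f(*p,.068) for p in [(238,240),(438,221),(41,84),(638,27),(690,475),(70,539)]]
L=[(0,67.5),(0,-67.5)]
# corner posts are relative to shelf centre (unknown offset) 
from scipy.optimize import least_squares as ls
C=np.array([(155,205),(155,-205),(-155,-205),(-155,205)])
def rot(a):return np.array([[np.cos(a),-np.sin(a)],[np.sin(a),np.cos(a)]])
def e(q):
    R=rot(q[2]);return np.r_[(C@R.T+q[3:5]-P[2:]).ravel(),(np.array(L)@R.T+q[:2]-P[:2]).ravel()]
r=ls(e,[500,0,0,500,0]);o=r.x[:2];th=r.x[2];print('posts origin',o,'th',th,'shelf',r.x[3:],'res',np.round(r.fun,1))
T=[f(*p,.028) for p in [(349,325),(249,398),(322,499),(425,424)]]
print('tile corners',np.round(T,1),np.mean(T,0)); print(tile(s))
a=[np.linalg.norm(T[i]-T[i-1]) for i in range(4)];print(a)
print('tile in post', rot(-th)@(np.mean(T,0)-o), 'ang', [np.arctan2(*(T[i]-T[j])[::-1])-th for i,j in((0,3),(1,2))],[np.arctan2(*(T[i]-T[j])[::-1])-th for i,j in((0,1),(3,2))])
b=f(483,113,.058);d=np.mean([f(*p,.044) for p in((124,101),(229,93),(239,203),(137,211))],0)
print('bowl',rot(-th)@(b-o),'dish',rot(-th)@(d-o),o+rot(th)@[76,0])
E
```

```text
posts origin [588.335349   87.0458255] th 0.08390280974662781 shelf [556.28150972  72.03597951] res [-0.   0.7 -0.1 -0.3 -0.2 -0.7  0.3  0.3 -0.2  0.   0.2 -0. ]
tile corners [[530.9  83.4]
 [481.2 152.1]
 [410.9 102.3]
 [461.1  31.7]] [471.03476262  92.38713245]
(((472.0410461425781, 92.79640197753906), (80.60568237304688, 80.48876953125), 35.2728385925293), np.int32(1336), array([259.57335329, 247.78068862]))
[np.float64(86.84849231456609), np.float64(84.82987504990825), np.float64(86.14411148413089), np.float64(86.61240542916886)]
tile in post [-116.44032411   15.15282302] ang [np.float64(0.5540452684244014), np.float64(0.533480606284684)] [np.float64(-1.0283845533802243), np.float64(-1.0364890191288454)]
bowl [  74.7786298  -105.28037297] dish [ 72.09031605 103.87473391] [664.06799799  93.41496012]
```

Poses found: in the post frame the tile is at about (-116, 15) mm with a yaw of about +0.53, and the posts are turned 0.084 in the world. I'll first nudge the tile's left edge near its front corner, which turns it clockwise and moves it right. After that I'll push it through with two fingertips.

Request:
apply_moves([
  [[0.25, 0.28, 0], -0.163],
  [[0.25, 0.28, 0], -0.163],
  [[0.25, 0.28, 0], -0.163],
  [[0.25, 0.28, 0], -0.163],
  [[0.25, 0.28, 0], -0.163],
  [[0.25, 0.28, 0], -0.163],
  [[0.315, 0.767, 0], -0.163],
  [[0.315, 0.767, 0], -0.163],
  [[0.315, 0.767, 0], -0.163],
  [[0.315, 0.767, 0], -0.163],
  [[0.315, 0.767, 0], -0.163],
  [[0.315, 0.767, 0], -0.163],
  [[0.315, 0.767, 0], -0.163],
  [[0.315, 0.767, 0], -0.163],
  [[0.315, 0.767, 0], -0.163],
  [[0.315, 0.767, -0.06], -0.163],
  [[0.315, 0.767, -0.12], -0.163],
  [[0.315, 0.767, -0.12], -0.163],
], claw=1, newtons=5)

```text
time_s: 2.3
position: [0.4571, 0.1831, 0.1154]
eef_rot: [[0.996, 0.083, -0.011], [0.083, -0.997, -0.003], [-0.011, 0.002, -1.0]]
contact_force: [-0.9, -0.8, 0.2]
width: 0.0002
```

Request:
apply_moves([
  [[0, 0, -0.03], 0],
  [[0, 0, -0.055], 0],
  [[0, 0, -0.055], 0],
  [[0, 0, -0.055], 0],
])

```text
time_s: 2.8
position: [0.4633, 0.1854, 0.0683]
eef_rot: [[0.997, 0.083, 0.003], [0.083, -0.997, 0.001], [0.003, -0.001, -1.0]]
contact_force: [-0.3, 0.2, 0.0]
width: 0.0003
```

Run:
```python
from h import *
st=env.state();print(st['position'],st['contact_force'],st['time_s'])
s=snap('top','top2.png');print(tile(s))
w=snap('wrist'); sc=snap('scene')
cv2.imwrite('pics/m2.png',np.hstack([cv2.resize(w['img'],(400,300)),cv2.resize(sc['img'],(400,300))])[:,:,::-1])
```

```text
[0.46329817 0.18535075 0.06830341] [-0.31740342  0.1676153   0.02744502] 2.8
(((471.88177490234375, 92.89413452148438), (80.57584381103516, 80.50440979003906), 35.534751892089844), np.int32(965), array([264.45492228, 248.25803109]))
```

View pics/m2.png

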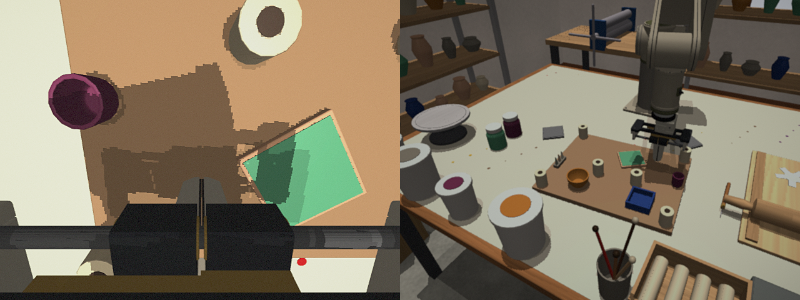

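The wrist view shows the closed fingertips near (200,185) beside the tile's left corner at (243,160), well clear of the cup and post. Next I lower and nudge.

Request:
apply_moves([
  [[0, 0, -0.012], 0],
  [[0, 0, -0.0225], 0],
  [[0, 0, -0.0225], 0],
  [[0, 0, -0.0225], 0],
  [[0.0005, -0.005, -0.0225], 0],
  [[0.001, -0.01, -0.0225], 0],
  [[0.001, -0.015, -0.0225], 0],
  [[0.003, -0.017, -0.0225], 0],
  [[0.005, -0.019, -0.0225], 0],
  [[0.007, -0.022, -0.0225], 0],
  [[0.009, -0.0245, -0.0225], 0],
  [[0.011, -0.027, -0.0225], 0],
  [[0.013, -0.029, -0.0225], 0],
  [[0.015, -0.031, -0.0225], 0],
  [[0.015, -0.031, -0.0225], 0],
])

```text
time_s: 4.82
position: [0.4768, 0.154, 0.0432]
eef_rot: [[0.997, 0.084, 0.0], [0.084, -0.997, -0.0], [0.0, 0.0, -1.0]]
contact_force: [-0.5, 1.4, 1.4]
width: 0.0003
```

```bash
cat >> h.py <<'E'
O=np.array([588.3,87.0]);TH=.0839
def post(p):
    c,s=np.cos(TH),np.sin(TH);d=np.array(p)[:2]-O;return np.round([c*d[0]+s*d[1],-s*d[0]+c*d[1]],1)
def rep(f=None):
    st=env.state();s=snap('top',f);r,a,_=tile(s)
    an=r[2]-np.degrees(TH); an=(an+45)%90-45
    print('t',st['time_s'],'tool',np.round(st['position'],4),'post',post(st['position']*1000),'F',np.round(st['contact_force'],1),'tile',post(r[0]),'yaw',round(float(an),1),'deg size',np.round(r[1],1),a)
    return s
E
python3 -c "from h import *;rep()"
```

```text
t 4.825 tool [0.4768 0.154  0.0432] post [-105.5   76.1] F [-0.5  1.4  1.4] tile [-115.3    7.6] yaw 24.4 deg size [79.2 80.2] 617
```

Request:
apply_moves([
  [[0.002, -0.0025, 0], 0],
  [[0.004, -0.005, 0], 0],
  [[0.006, -0.0075, 0], 0],
  [[0.008, -0.01, 0], 0],
  [[0.01, -0.0125, 0], 0],
  [[0.01, -0.0125, 0], 0],
])

```text
time_s: 5.62
position: [0.4868, 0.1414, 0.0432]
eef_rot: [[0.997, 0.083, 0.0], [0.083, -0.997, -0.0], [0.0, 0.0, -1.0]]
contact_force: [0.2, 0.8, 0.8]
width: 0.0006
```

Run:
```python
from h import *
s=rep();cv2.imwrite('pics/c3.png',cv2.resize(s['img'][160:305,175:375,::-1],None,fx=4,fy=4))
```

```text
t 5.625 tool [0.4868 0.1414 0.0432] post [-96.6  62.7] F [0.2 0.8 0.8] tile [-113.7   -6.2] yaw 14.9 deg size [79.9 71.4] 609
```

View pics/c3.png

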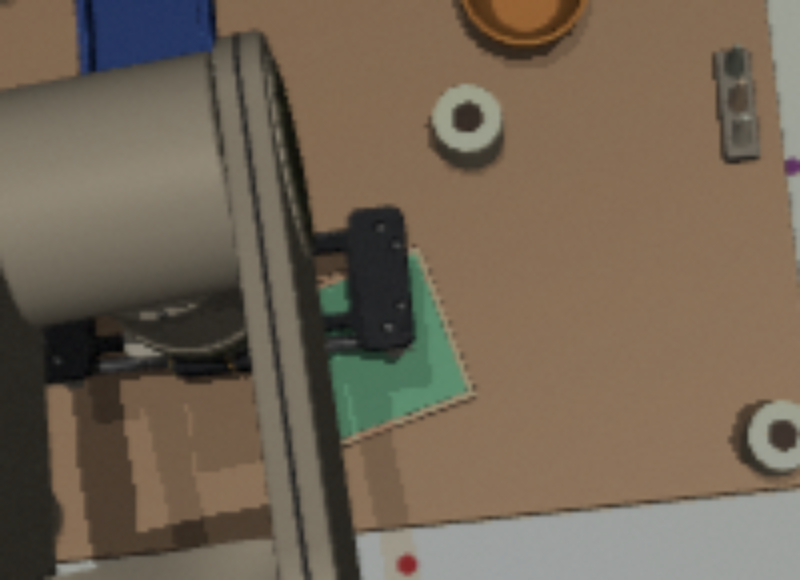

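The tile's visible right edge, from (418,248) to (472,393) in the crop, shows about 15° of yaw left, with its centre near y = 0. I'll back off and go behind it with the fingers about 40 mm apart.

Request:
apply_moves([
  [[-0.001, 0.012, 0], 0],
  [[-0.001, 0.012, 0], 0],
  [[-0.001, 0.012, 0.06], 0],
  [[-0.001, 0.012, 0.06], 0],
  [[-0.088, -0.0725, 0.06], 0],
  [[-0.088, -0.0725, 0.06], 0],
  [[-0.088, -0.0725, 0.06], 0],
  [[-0.088, -0.0725, 0.06], 0],
])

```text
time_s: 6.68
position: [0.3992, 0.0693, 0.1034]
eef_rot: [[0.997, 0.083, 0.001], [0.083, -0.997, 0.0], [0.001, -0.0, -1.0]]
contact_force: [0.9, -0.3, -0.1]
width: 0.001
```

Request:
apply_moves([
  [[0, 0, 0], 0],
  [[0, 0, 0], 0],
  [[0, 0, 0], 0],
  [[0, 0, 0], 0],
], claw=0.57)

```text
time_s: 7.18
position: [0.3987, 0.0694, 0.103]
eef_rot: [[0.996, 0.084, -0.0], [0.084, -0.996, -0.0], [-0.0, -0.0, -1.0]]
contact_force: [1.0, 0.4, 0.5]
width: 0.0356
```

Run:
```python
from h import *
s=rep();w=snap('wrist')
cv2.imwrite('pics/m4.png',np.hstack([cv2.resize(s['img'][150:300,175:375],(400,300)),cv2.resize(w['img'],(400,300))])[:,:,::-1])
```

```text
t 7.175 tool [0.3987 0.0694 0.103 ] post [-190.4   -1.7] F [1.  0.4 0.5] tile [-67.8 -27.3] yaw -5.3 deg size [2.2 0. ] 2
```

View pics/m4.png

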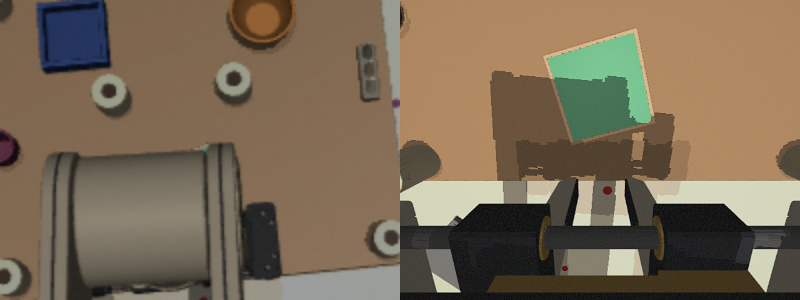

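The wrist view shows the tile clearly, with corners at about (545,57), (637,30), (653,122) and (573,143). The arm hides it from the top camera, so I'll measure with the wrist camera from here.

```bash
cat >> h.py <<'E'
def wtile(f=None,show=True):
    st=env.state();w=snap('wrist',f);T=w['tool_from_camera']
    Rw=st['eef_rot']@T[:3,:3];c=st['eef_rot']@T[:3,3]+st['position']
    w['R']=Rw.T;w['t']=-Rw.T@c
    hsv=cv2.cvtColor(w['img'],cv2.COLOR_RGB2HSV);m=cv2.inRange(hsv,(55,70,30),(85,255,255))
    m=cv2.morphologyEx(m,cv2.MORPH_OPEN,np.ones((3,3)))
    cs=max(cv2.findContours(m,0,1)[0],key=cv2.contourArea)[:,0,:]
    X=np.array([world(w,u,v,.028)[:2] for u,v in cs])*1000
    r=cv2.minAreaRect(X.astype(np.float32));an=(r[2]-np.degrees(TH)+45)%90-45
    print('t',st['time_s'],'tool',np.round(st['position'],4),'post',post(st['position']*1000),'F',np.round(st['contact_force'],1),'TILE',post(r[0]),'yaw',round(float(an),1),'size',np.round(r[1],1),'touch border',(cs[:,1].min()<2))
    return w
E
python3 -c "
from h import *
w=wtile()
for p in((0,67.5),(0,-67.5)):
    c,s=np.cos(TH),np.sin(TH);q=O+[c*p[0]-s*p[1],s*p[0]+c*p[1]];print(pix(w,[q[0]/1e3,q[1]/1e3,.068]))
np.savez('w4.npz',**w)"
```

```text
t 7.275 tool [0.3986 0.0693 0.1031] post [-190.5   -1.8] F [ 0.2 -0.  -0.1] TILE [-113.7   -1.8] yaw 15.1 size [82.1 82.2] touch border False
[ 148.56899535 -148.43354391]
[ 486.48039885 -148.92994127]
```

Request:
apply_moves([
  [[0, 0, -0.04], 0],
  [[0, 0, -0.06], 0],
  [[0, 0, -0.06], 0],
  [[0.006, 0.0005, -0.06], 0],
  [[0.012, 0.001, -0.06], 0],
  [[0.015, 0.0013, -0.06], 0],
  [[0.018, 0.0015, -0.06], 0],
  [[0.021, 0.0018, -0.06], 0],
  [[0.024, 0.002, -0.06], 0],
  [[0.027, 0.0023, -0.06], 0],
  [[0.03, 0.0025, -0.06], 0],
  [[0.033, 0.0028, -0.06], 0],
  [[0.036, 0.003, -0.06], 0],
  [[0.039, 0.0033, -0.06], 0],
  [[0.042, 0.0035, -0.06], 0],
  [[0.045, 0.0038, -0.06], 0],
  [[0.048, 0.004, -0.06], 0],
  [[0.05, 0.0042, -0.06], 0],
  [[0.05, 0.0042, -0.06], 0],
])

```text
time_s: 9.7
position: [0.449, 0.0733, 0.0432]
eef_rot: [[0.996, 0.084, 0.001], [0.084, -0.996, -0.0], [0.001, 0.0, -1.0]]
contact_force: [-0.4, -0.1, 0.6]
width: 0.0399
```

```bash
python3 -c "
from h import *
w=wtile('w5.png')"
```

```text
t 9.7 tool [0.449  0.0733 0.0432] post [-140.   -2.] F [-0.4 -0.1  0.6] TILE [-84.8 -14.6] yaw -0.0 size [81.8 82.1] touch border False
```

View pics/w5.png

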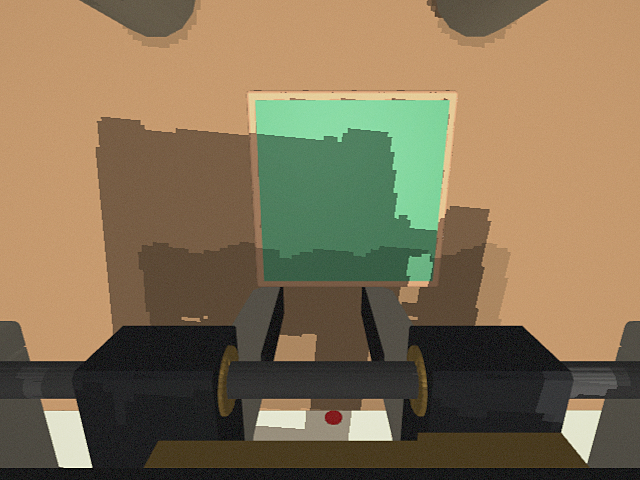

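The tile is flush with both fingertips (trailing edge at v≈285, fingers at u≈265 and 375) and its yaw is 0. It sits at y = -14.6 mm, though, so I'll nudge it left at mid-edge from the right before entering the gap.

Request:
apply_moves([
  [[-0.01, -0.001, 0], 0],
  [[-0.01, -0.001, 0], 0],
  [[-0.01, -0.001, 0.06], 0],
  [[-0.01, -0.001, 0.06], 0],
  [[0.063, -0.094, 0.06], 0],
  [[0.063, -0.094, 0.06], 0],
  [[0.063, -0.094, 0.06], 0],
  [[0.063, -0.094, 0.06], 0],
  [[0.063, -0.094, 0.02], 0],
  [[0.063, -0.094, 0], 0],
  [[0.063, -0.094, 0], 0],
  [[0.063, -0.094, 0], 0],
])

```text
time_s: 11.25
position: [0.511, -0.0197, 0.0432]
eef_rot: [[0.996, 0.085, -0.0], [0.085, -0.996, 0.0], [-0.0, -0.0, -1.0]]
contact_force: [-1.1, 0.3, -0.6]
width: 0.0403
```

Request:
apply_moves([
  [[-0.0002, 0.003, 0], 0],
  [[-0.0005, 0.006, 0], 0],
  [[-0.0007, 0.009, 0], 0],
  [[-0.001, 0.012, 0], 0],
  [[-0.0012, 0.0145, 0], 0],
  [[-0.0014, 0.017, 0], 0],
  [[-0.0016, 0.0195, 0], 0],
  [[-0.0018, 0.0215, 0], 0],
  [[-0.0018, 0.0215, 0], 0],
])

```text
time_s: 12.38
position: [0.5098, 0.0011, 0.0432]
eef_rot: [[0.996, 0.084, 0.0], [0.084, -0.996, 0.0], [0.0, -0.0, -1.0]]
contact_force: [0.4, -0.1, 0.2]
width: 0.0402
```

```bash
python3 -c "
from h import *
w=wtile('w6.png')"
```

```text
t 12.375 tool [0.5098 0.0011 0.0432] post [-85.4 -79. ] F [ 0.4 -0.1  0.2] TILE [-76.2  -3. ] yaw -0.0 size [64.6 82.3] touch border False
```

Request:
apply_moves([
  [[-0.0001, 0.0015, 0], 0],
  [[-0.0003, 0.003, 0], 0],
  [[-0.0003, 0.003, 0], 0],
  [[-0.0003, 0.003, 0], 0],
])

```text
time_s: 12.92
position: [0.5095, 0.004, 0.0432]
eef_rot: [[0.996, 0.084, 0.0], [0.084, -0.996, 0.0], [0.0, -0.0, -1.0]]
contact_force: [0.1, -1.2, 0.5]
width: 0.04
```

```bash
python3 -c "
from h import *
w=wtile('w7.png')"
```

```text
t 12.925 tool [0.5095 0.004  0.0432] post [-85.4 -76.2] F [ 0.1 -1.2  0.5] TILE [-76.3  -0.2] yaw -0.0 size [64.6 82.3] touch border False
```

Request:
apply_moves([
  [[0.001, -0.01, 0], 0],
  [[0.001, -0.01, 0], 0],
  [[0.001, -0.01, 0.06], 0],
  [[0.001, -0.01, 0.06], 0],
  [[-0.071, 0.07, 0.06], 0],
  [[-0.071, 0.07, 0.06], 0],
  [[-0.071, 0.07, 0.06], 0],
  [[-0.071, 0.07, 0.06], 0],
  [[-0.071, 0.07, 0.02], 0],
  [[-0.071, 0.07, 0], 0],
  [[-0.071, 0.07, 0], 0],
  [[-0.071, 0.07, 0], 0],
])

```text
time_s: 14.48
position: [0.439, 0.0732, 0.0433]
eef_rot: [[0.997, 0.083, -0.0], [0.083, -0.997, -0.0], [-0.0, 0.0, -1.0]]
contact_force: [0.4, 0.3, 0.7]
width: 0.0399
```

Request:
apply_moves([
  [[0.006, 0.0005, 0], 0],
  [[0.01, 0.0008, 0], 0],
  [[0.013, 0.0011, 0], 0],
  [[0.016, 0.0013, 0], 0],
  [[0.019, 0.0016, 0], 0],
  [[0.022, 0.0018, 0], 0],
  [[0.025, 0.0021, 0], 0],
  [[0.028, 0.0023, 0], 0],
  [[0.03, 0.0025, 0], 0],
  [[0.03, 0.0025, 0], 0],
])

```text
time_s: 15.72
position: [0.4689, 0.0764, 0.0432]
eef_rot: [[0.996, 0.084, 0.001], [0.084, -0.996, 0.0], [0.001, 0.0, -1.0]]
contact_force: [0.1, -0.2, 0.3]
width: 0.04
```

```bash
python3 -c "
from h import *
w=wtile('w8.png')"
```

```text
t 15.725 tool [0.4689 0.0764 0.0432] post [-119.9   -0.6] F [ 0.1 -0.2  0.3] TILE [-64.6  -0.4] yaw -0.0 size [81.9 82.2] touch border False
```

View pics/w8.png

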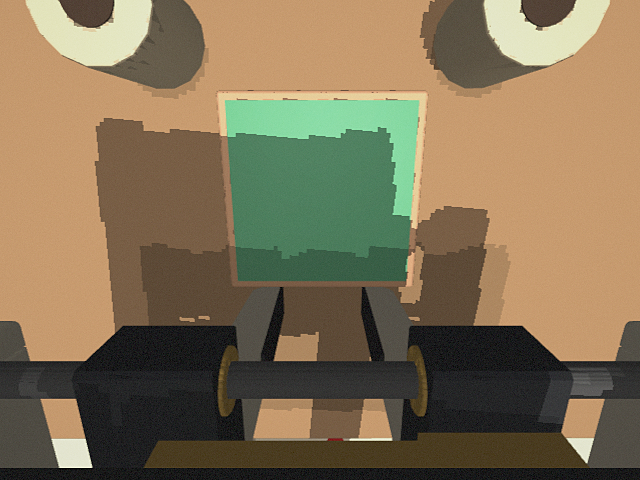

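The posts' top discs span u = 27–152 and 484–609, and the tile's front edge spans u = 218–428. I'll check the tile's centring against the posts in this same image.

Run:
```python
from h import *
w=wtile()
print(w['K'][0,2])
im=cv2.cvtColor(w['img'],cv2.COLOR_RGB2HSV)
m=((w['img'].min(2)>150)).astype(np.uint8)
n,l,st,c=cv2.connectedComponentsWithStats(m)
for i in range(1,n):
    if st[i,4]>1500: 
        x,y,ww,h=st[i,:4]; print(st[i],[post(world(w,a,0,.068)*1000) for a in(x,x+ww-1)])
for u,v in((218,93),(428,93),(233,285),(412,285)):print(post(world(w,u,v,.028)*1000))
```

```text
t 15.775 tool [0.4689 0.0764 0.0432] post [-119.9   -0.6] F [-0.6 -0.3 -0.3] TILE [-64.7  -0.4] yaw -0.0 size [81.9 82.2] touch border False
322.1280931949643
[  26    0  126   66 5079] [array([-0.2, 86.6]), array([-0.2, 49.7])]
[ 484    0  126   65 5050] [array([ -0.3, -48.3]), array([ -0.3, -85.1])]
[ 219   93  207  135 1993] [array([-0.2, 29.7]), array([ -0.3, -31. ])]
[-21.   43.1]
[-21.1 -45.1]
[-108.3   43.2]
[-108.3  -44.7]
```

Request:
apply_moves([
  [[0.003, 0.0003, 0], 0],
  [[0.006, 0.0007, 0], 0],
  [[0.009, 0.001, 0], 0],
  [[0.012, 0.0013, 0], 0],
  [[0.015, 0.0017, 0], 0],
  [[0.018, 0.002, 0], 0],
  [[0.021, 0.0023, 0], 0],
  [[0.024, 0.0027, 0], 0],
  [[0.027, 0.003, 0], 0],
  [[0.03, 0.0033, 0], 0],
  [[0.033, 0.0037, 0], 0],
  [[0.036, 0.004, 0], 0],
  [[0.039, 0.0043, 0], 0],
  [[0.042, 0.0047, 0], 0],
  [[0.0447, 0.005, 0], 0],
  [[0.0447, 0.005, 0], 0],
])

```text
time_s: 17.82
position: [0.5137, 0.0814, 0.0433]
eef_rot: [[0.996, 0.084, 0.001], [0.084, -0.996, 0.0], [0.001, -0.0, -1.0]]
contact_force: [-0.6, 0.7, -0.5]
width: 0.04
```

```bash
python3 -c "
from h import *
w=wtile('w9.png')"
```

```text
t 17.825 tool [0.5137 0.0814 0.0433] post [-74.8   0.7] F [-0.6  0.7 -0.5] TILE [-19.6   0.8] yaw -0.0 size [81.9 82.2] touch border False
```

View pics/w9.png

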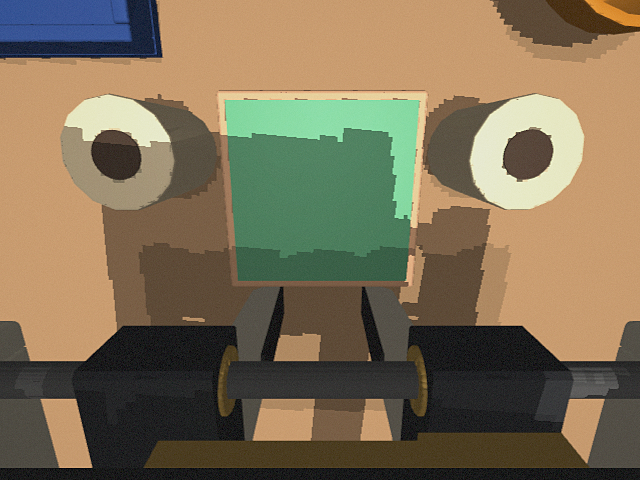

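Both post tops are at v=152 with their midpoint at u=322, and the tile's edges are midway at u≈322.7, so it is centred and square in the gap. I'll continue straight on.

Request:
apply_moves([
  [[0.0035, 0.0003, 0], 0],
  [[0.007, 0.0006, 0], 0],
  [[0.0105, 0.0009, 0], 0],
  [[0.014, 0.0012, 0], 0],
  [[0.0175, 0.0015, 0], 0],
  [[0.021, 0.0018, 0], 0],
  [[0.0245, 0.0021, 0], 0],
  [[0.028, 0.0024, 0], 0],
  [[0.0315, 0.0027, 0], 0],
  [[0.035, 0.0029, 0], 0],
  [[0.0385, 0.0032, 0], 0],
  [[0.042, 0.0035, 0], 0],
  [[0.0455, 0.0038, 0], 0],
  [[0.049, 0.0041, 0], 0],
  [[0.0525, 0.0044, 0], 0],
  [[0.056, 0.0047, 0], 0],
  [[0.0595, 0.005, 0], 0],
  [[0.063, 0.0053, 0], 0],
  [[0.066, 0.0055, 0], 0],
  [[0.066, 0.0055, 0], 0],
])

```text
time_s: 20.38
position: [0.5798, 0.0869, 0.0431]
eef_rot: [[0.996, 0.084, 0.001], [0.084, -0.996, 0.0], [0.001, -0.0, -1.0]]
contact_force: [0.7, 1.0, -0.3]
width: 0.0399
```

Run:
```python
from h import *
w=wtile('w10.png')
s=cv2.imread('pics/w9.png')
```

```text
t 20.375 tool [0.5798 0.0869 0.0431] post [-8.5  0.6] F [ 0.7  1.  -0.3] TILE [46.7  0.7] yaw -0.0 size [81.8 82.2] touch border False
```

View pics/w10.png

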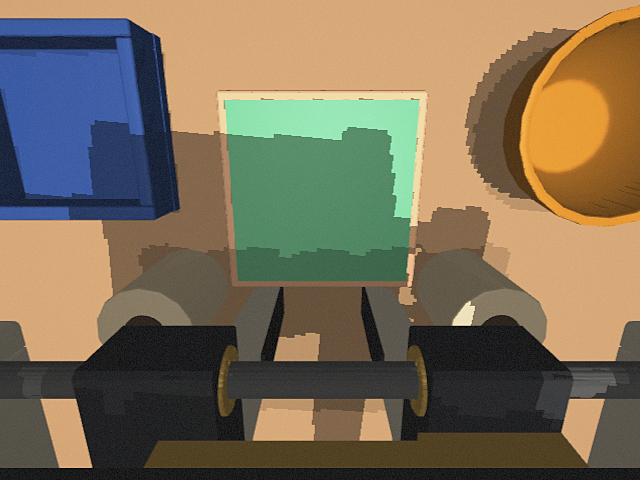

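Run:
```python
from h import *
w=snap('wrist');st=env.state();T=w['tool_from_camera']
def setp(pos):
    R=st['eef_rot']@T[:3,:3];w['R']=R.T;w['t']=-R.T@(st['eef_rot']@T[:3,3]+np.array(pos))
setp([.5137,.0814,.0433])
for u in(117.5,527):print('post',post(world(w,u,152,.068)*1000))
setp(st['position'])
print('bowl near/far rim',[post(world(w,u,v,.058)*1000) for u,v in((603,225),(603,14),(523,130))])
print('dish outer rim',[post(world(w,u,v,.044)*1000) for u,v in((50,19),(50,218),(141,19),(155,218))])
```

```text
post [ 1.5 68.1]
post [  1.4 -67. ]
bowl near/far rim [array([  40.3, -105.7]), array([110.1, -89.9]), array([ 74.6, -69.9])]
dish outer rim [array([112.9,  98. ]), array([ 40.1, 114.1]), array([112.9,  65.4]), array([40.1, 70.3])]
```

In the wrist frame the posts' line is at x ≈ 1.4, the dish centre at 76.5 and the bowl at about 77, so the target is x ≈ 77. The tile is at 46.7, which leaves 30.5 mm.

Request:
apply_moves([
  [[0.003, 0.0003, 0], 0],
  [[0.006, 0.0005, 0], 0],
  [[0.009, 0.0008, 0], 0],
  [[0.012, 0.001, 0], 0],
  [[0.015, 0.0013, 0], 0],
  [[0.018, 0.0015, 0], 0],
  [[0.021, 0.0018, 0], 0],
  [[0.024, 0.002, 0], 0],
  [[0.027, 0.0023, 0], 0],
  [[0.029, 0.0024, 0], 0],
  [[0.0304, 0.0026, 0], 0],
  [[0.0304, 0.0026, 0], 0],
  [[0.0304, 0.0026, 0], 0],
])

```text
time_s: 22.1
position: [0.6098, 0.0895, 0.0433]
eef_rot: [[0.996, 0.084, 0.001], [0.084, -0.996, 0.0], [0.001, -0.0, -1.0]]
contact_force: [0.3, 0.2, 0.6]
width: 0.0401
```

```bash
python3 -c "
from h import *
w=wtile()"
```

```text
t 22.1 tool [0.6098 0.0895 0.0433] post [21.7  0.7] F [0.3 0.2 0.6] TILE [76.9  0.8] yaw -0.0 size [81.9 82.2] touch border False
```

Now I'll retreat: straight back a little, then up, then away towards the robot and to the right so the top camera has a clear view.

Request:
apply_moves([
  [[-0.01, -0.0008, 0], 0],
  [[-0.02, -0.0017, 0], 0],
  [[-0.02, -0.0017, 0.02], 0],
  [[-0.02, -0.0017, 0.07], 0],
  [[-0.02, -0.0017, 0.13], 0],
  [[-0.02, -0.0017, 0.18], 0],
  [[-0.15, -0.2, 0.2], 0],
  [[-0.15, -0.2, 0.2], 0],
  [[-0.15, -0.2, 0.2], 0],
  [[-0.15, -0.2, 0.2], 0],
  [[-0.2, -0.4, 0.2], 0],
  [[-0.2, -0.4, 0.2], 0],
  [[-0.2, -0.4, 0.2], 0],
  [[-0.2, -0.4, 0.2], 0],
  [[-0.2, -0.4, 0.2], 0],
  [[-0.2, -0.4, 0.2], 0],
])

```text
time_s: 24.15
position: [0.4102, -0.3093, 0.2437]
eef_rot: [[0.996, 0.085, 0.001], [0.085, -0.996, 0.0], [0.001, -0.0, -1.0]]
contact_force: [-0.3, 0.0, 1.0]
width: 0.04
```

Run:
```python
from h import *
s=rep();cv2.imwrite('pics/c11.png',cv2.resize(s['img'][120:305,155:390,::-1],None,fx=3.2,fy=3.2,interpolation=cv2.INTER_CUBIC))
```

```text
t 24.15 tool [ 0.4102 -0.3093  0.2437] post [-210.7 -380. ] F [-0.3  0.   1. ] tile [75.5  0.1] yaw -0.3 deg size [80.8 80.1] 1246
```

View pics/c11.png

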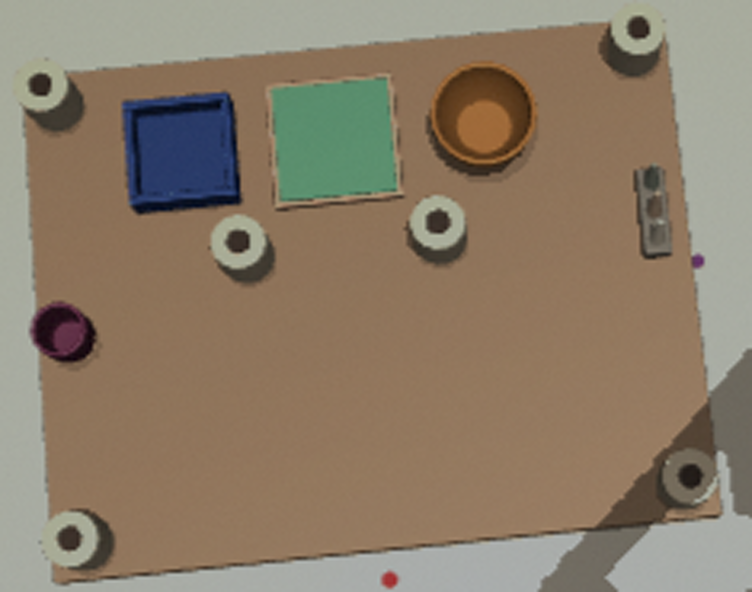

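The tile lies square between the dish (right edge u≈240) and the bowl (left edge u≈431), with its edges at u≈268–403. By the top camera it is at (75.5, 0.1) mm with a yaw of -0.3°. The other pieces are at the same pixels as before, so I'm handing in.

```bash
python3 -c "
from h import *
print(env.finish_job())"
```

```text
the job is handed in; nothing more can be done
None
```

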